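# Work the sagging bolt of the reagent pen past its bent keeper and hold the gate ajar

### The job

The gate of the low metal reagent pen is shut by a barrel bolt that sags in its worn guides, so that its hooked nose catches behind the bent-up lip of the keeper. Take the bolt by its upright post, draw it gently towards the gate's hinge until you feel it stop against the lip, then lift it over the lip while you go on pulling, without forcing it, until it is clear out of the keeper. Still holding the post, swing the gate towards you about 25 degrees ajar and finish holding it there against its closing spring, and leave the two bottles in the pen and the cup on the bench undisturbed.

Things in the scene. Friction and masses are not known exactly. Their poses are not given: they have to be found in the camera images.
- pen: fixed low pen of aluminium posts and steel bars, 240 (its x) x 320 (its y) x 155 mm high, fixed to the bench; origin at the centre of its underside on the bench, z up; its -x side, turned roughly towards the robot, is the gate side, and its +y is the robot's left. Gate, bolt and keeper are on that side; nothing of the pen, gate or keeper is higher than 155 mm
- gate: barred gate of the pen, 270 mm long, 147 mm high, 12 mm thick; origin on its upright hinge axis at bench height, which is at (-122, -142) mm in the pen's frame; shut, its axes are parallel to the pen's and it runs along +y from the hinge; it carries the bolt on its face towards -x
- gate_swing (a joint): angle of the gate in rad: 0 shut, growing as its free end swings towards the robot (the gate turns counter-clockwise seen from above), up to 0.9. A spring closes it: at the bolt's post it pulls back with about 2 N when shut and 4 N at 0.45 rad
- bolt: steel barrel bolt on the gate, 0.14 to 0.28 kg; origin on the axis of its 12 mm round rod, under the upright post, at (-22, 205, 108) mm in the gate's frame when bolt_draw = bolt_lift = 0; axes parallel to the gate's. The rod lies along y; its nose, towards +y, is a 12 x 12 mm block at y = 95 to 107 mm that reaches from 6 mm above to 18 mm below the rod's axis
- bolt_post (a point): the place to grip on the bolt: a plain upright round post, 16 mm in diameter, dark steel, standing 90 mm up from the rod's axis; this point is on the post's axis 70 mm above the rod's axis (20 mm below the post's top; about 178 mm above the bench with the bolt down); here the fingers stay above gate and keeper. It moves with the bolt, no turning relative to the gate
- bolt_draw (a joint): how far the bolt is drawn, in m, along the gate's -y (towards the hinge): 0 fully home, 0.048 at its end stop. Friction about 1 N; stays where it is left. The nose stops on the keeper's lip at 0.008 to 0.016, differing each time; past 0.034 the nose is clear out of the keeper with the gate shut
- bolt_lift (a joint): how far the bolt is lifted in its tall worn guides, in m, along z: 0 sagging down (it falls back by its weight), 0.016 at the top stop. The nose clears the lip at a lift of 0.006 to 0.010, differing each time; 0.013 always clears it
- keeper: fixed steel loop, 28 (x) x 34 (y) x 60 mm (z), on the corner post at the gate's free end; axes parallel to the pen's; origin mid-way along the top edge of the bent lip, on its +y face, where the nose catches when drawn towards -y. Lip 3 mm thick, 22 mm wide; 36 mm open above it; cheeks at x = -11 and +12 mm (a 10 mm window in the front one) keep the gate shut while the nose is inside
- vial_a_centre (a point): bottle standing loose in the pen, 33 mm diameter, 70 mm high, at its centre; to be left alone
- vial_b_centre (a point): second bottle standing loose in the pen, same size, at its centre; to be left alone
- cup_a: loose white cup on the bench to the right of the pen, 61 mm diameter, 66 mm high, origin under its foot; to be left alone

How it is judged:
On the way, in this order (a step that is already met when the one before it is completed fails the run):
1. the bolt is drawn until its nose presses on the bent lip of the keeper with more than 1 N, the gate shut (contact force between bolt and keeper above 1 N and value of joint bolt_draw above 0.006 m and value of joint gate_swing below 0.05 rad), for 0.05 s.
2. the bolt, held by the fingers, is drawn clear of the keeper (value of joint bolt_draw above 0.033 m and contact force between the fingers and bolt above 1 N), for 0.1 s.
At the end, for the whole second after the job is handed in: the gate stands still 17 to 33 degrees (0.30 to 0.58 rad) open with the bolt still drawn at least 25 mm, and the fingers hold the bolt with more than 1 N (value of joint gate_swing between 0.3 and 0.58 rad and value of joint bolt_draw above 0.025 m and contact force between the fingers and bolt above 1 N and velocity of joint gate_swing between -0.1 and 0.1 rad/s); the arm keeps its last pose, push and grip.
It fails at once if the bolt is forced against the keeper (more than 60 N) (contact force between bolt and keeper above 60 N).
It fails at once if a bottle in the pen or the cup is moved by more than 20 mm (distance of any of vial_a_centre, vial_b_centre, cup_a from where it was at the start of the episode above 0.02 m).
It also fails if it takes over 48 s, if anything falls off the work surface, if the arm or the gripper's body presses on something with over 40 N, if the wrist force passes 120 N, or if a joint passes its speed limit or range.

### The arm

A 6-joint arm with a two-finger parallel gripper is mounted at the origin on a cart in front of the work surface, level with it; the furniture and walls round the work are solid. World frame = base frame: x ahead of the robot, y to its left, z up, the work surface at z = 0. Lengths are in m, angles in rad, forces in N, time in s.
With the tool pointing down it reaches from about 0.35 to 0.975 m from the base axis. Payload 4.9 kg.
Tool frame: the origin (TCP) lies midway between the tips of the shut fingers; the grasp point (between the pads) lies 19 mm behind it; z points along the fingers, y is the direction in which the jaws open and shut (so a half turn about z gives the same grasp; the last joint's range is limited). The gripper opens to 85 mm and grips with 20 to 120 N. Pads are 22 mm wide; open, the fingers measure 114 mm over their backs; the gripper's body (76 mm by 85 mm) begins 54 mm behind the grasp point. The pads swing forward as they close: fully open they stand 13 mm farther back than shut.
Start: joints at [-1.417, 0.053, 1.613, -0, 1.476, -0.119], TCP at [0.168, -0.602, 0.231] pointing down, gripper open.
Joint ranges: [-3.01, 3.01], [-1.01, 2.22], [0.06, 2.58], [-1.02, 4.17], [0.09, 2.62], [-3.14, 3.14]. Speed limits (rad/s): [2.57, 2.57, 3.14, 3.14, 3.14, 3.14].

### API

Orientations are given as a rotation vector (axis times angle).
In Python, from station import ctrl gives the robot as it stands.
- The arm moves only by the tool play_rows, never from a script. Its argument "motion" is a list that holds one entry, the list of rows, each a list of 7 numbers: the closure, from -1 (fully open) to 1 (shut), then the shift along the tool's x, y, z in cm, then the turn, a rotation vector about the tool's x, y, z in degrees. A call has 1 to 20 rows; each row is the pose to reach, as a shift and turn from the pose measured when the call began, along the tool's axes at that moment; what a row does not reach only later rows make up. A row lasts 1/8 s, in which the tool goes at most 62.5 mm and 10.7 degrees, less where a joint would pass 70% of its speed; a pose out of reach is approached as far as the arm can. A call with a gripper value outside its range is refused whole. The fingers move at their own pace and stop on an object; "newtons" is the grip in N (left out, the last holds). Time passes only in rows, so rows that repeat a pose let the fingers close. It gives the time, the measured TCP pose, the force and the opening at its end, in the units of the state.
- ctrl.get_obs(): the state, without advancing time (a new reading comes with each control period).
- ctrl.get_image(name): name is "side" or "top" or "wrist"; returns a dict with "color" (480x640x3 uint8, red, green, blue), "mtx" (3x3 intrinsics, pixels), "T" (4x4, takes a point from camera to world coordinates). Camera axes: x right, y up, looking along -z (the intrinsics and any distortion apply to the point x, -y, -z); pixel columns grow to the right and rows downward; lengths in m; the calibration is good to about 2 mm. The wrist camera is an equidistant fisheye: a pixel r from the principal point sees the ray r / f radians off the axis. A picture is of the moment at which its call begins. There is no depth.
- ctrl.finish_job(): hands the job in, once; it reports no verdict.
The state is a dict: "t": time; "q": joint angles; "dq": joint speeds; "effort": joint torques, N m; "tool_pos": TCP position; "tool_rot": TCP orientation; "contact_force": force on the tool from outside, world axes, zero at the start; "wrist_torque": the same for the moment, N m; "opening": finger opening in m.
Only numpy, scipy, OpenCV 4.12 (cv2) and the standard library are available. Lean on these libraries where they do the work, as an engineer would, in place of code of your own. Each camera call takes 0.05 s, during which the arm holds its last target.

## Working session

There is one attempt and no reset: what is moved stays moved. The work goes in short steps, Python scripts to look and compute and a tool call to move; the robot and the scene stay as the last step left them, time stands still between calls to the robot, and variables do not carry over. Pictures are saved under pics/ and viewed, and the job is handed in when it is done.

Besides the shell and the picture viewer there is one more tool, called after "Request:" by a JSON object that holds its "method" and its "body". play_rows: Moves the arm, as the interface text tells. Its arguments: {"type":"object","properties":{"motion":{"type":"array"},"newtons":{"type":"number"}},"required":["motion"]}

```bash
mkdir -p pics; ls
python3 - <<'E'
from station import ctrl
import cv2
o=ctrl.get_obs();print(o)
for n in("side","top","wrist"):
    d=ctrl.get_image(n);cv2.imwrite(f"pics/a_{n}.png",d["color"][:,:,::-1]);print(n,d["mtx"],d["T"])
E
```

```text
pics
{'t': 0.0, 'q': array([-1.41704335e+00,  5.33857826e-02,  1.61433388e+00,  6.42201314e-07,
        1.47600829e+00, -1.19002876e-01]), 'dq': array([-9.82370918e-04,  4.50678733e-04, -1.58568122e-03, -8.76386891e-04,
       -8.28800605e-05, -2.28094340e-04]), 'effort': array([-9.01388885e-04, -3.93688095e+01, -3.70180035e+01, -2.25713234e-04,
        7.05724378e-03,  1.37124283e-05]), 'tool_pos': array([ 0.16826623, -0.60125575,  0.23002128]), 'tool_rot': array([-3.11030761e+00, -4.26826665e-01,  5.72321126e-05]), 'contact_force': array([ 0.500077  , -0.36192704, -0.03250863]), 'wrist_torque': array([0.02538823, 0.01910575, 0.01819726]), 'opening': 0.08563996616796904}
side [[494.92880515   0.         318.39357116]
 [  0.         494.92880515 236.75736356]
 [  0.           0.           1.        ]] [[-0.87214268  0.29230156 -0.39233524  0.26617553]
 [-0.48924226 -0.52600791  0.69567068  0.63170376]
 [-0.00302581  0.79867107  0.60176022  0.71696772]
 [ 0.          0.          0.          1.        ]]
top [[579.95047207   0.         322.64541449]
 [  0.         579.95047207 240.75585242]
 [  0.           0.           1.        ]] [[-0.02408353  0.98180976 -0.18833371  0.41156569]
 [-0.9994965  -0.02753998 -0.01575722 -0.07226902]
 [-0.0206573   0.18785939  0.98197868  1.28664069]
 [ 0.          0.          0.          1.        ]]
wrist [[371.64829954   0.         325.99941716]
 [  0.         371.64829954 238.69628032]
 [  0.           0.           1.        ]] [[ 0.26961924  0.92948544  0.25171867  0.23277665]
 [-0.96296596  0.26063029  0.06905364 -0.58399368]
 [-0.00142115 -0.2610147   0.96533378  0.37203223]
 [ 0.          0.          0.          1.        ]]
```

View pics/a_side.png

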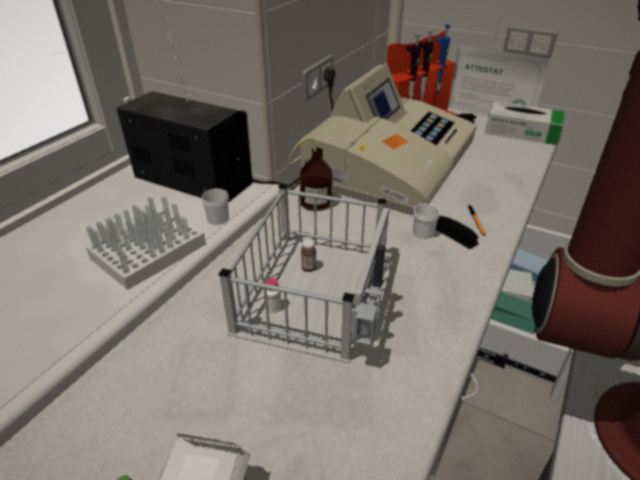

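View pics/a_top.png

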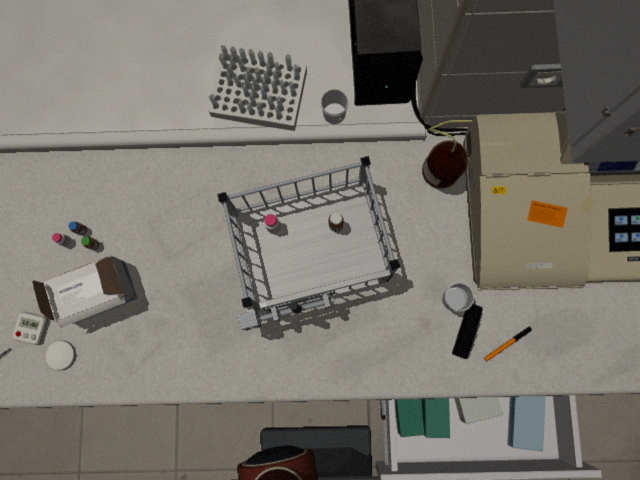

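Run:
```python
import cv2
a=cv2.imread("pics/a_top.png")[140:350,200:420];cv2.imwrite("pics/b_top.png",cv2.resize(a,None,fx=2.85,fy=2.85,interpolation=3)[:600])
a=cv2.imread("pics/a_side.png")[180:370,210:410];cv2.imwrite("pics/b_side.png",cv2.resize(a,None,fx=3,fy=3,interpolation=3))
```

```text
(no output)
```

View pics/b_top.png

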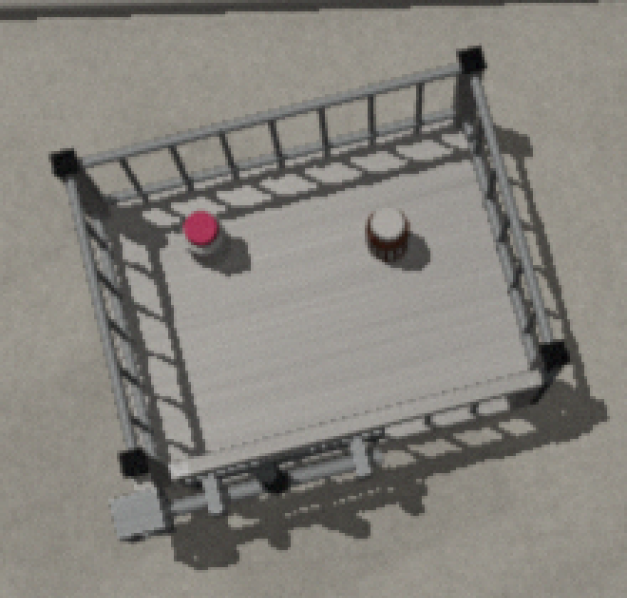

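View pics/b_side.png

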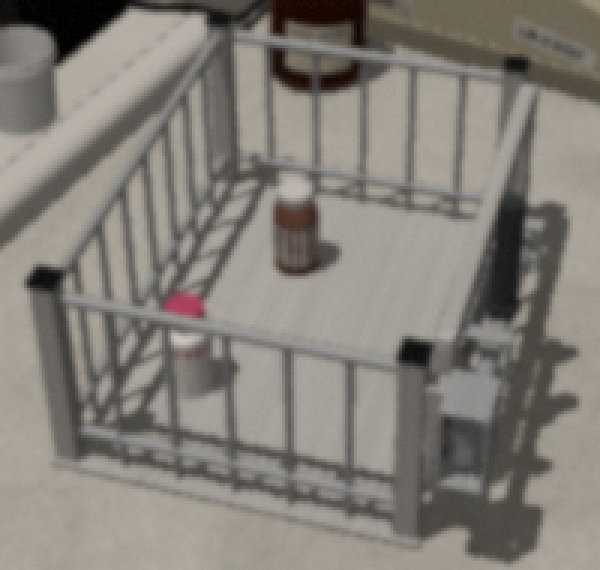

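View pics/a_wrist.png

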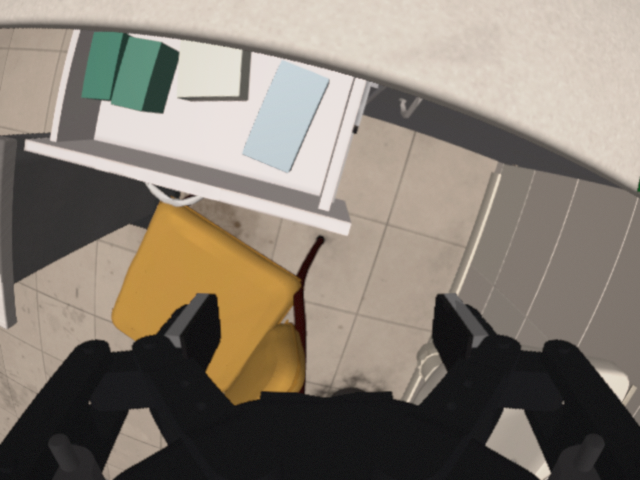

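```bash
cat > h.py <<'E'
import numpy as np,cv2
from station import ctrl
def ray(d,u,v):
    K=d["mtx"];T=d["T"]
    r=T[:3,:3]@np.array([(u-K[0,2])/K[0,0],-(v-K[1,2])/K[1,1],-1.]);return T[:3,3],r
def onz(d,u,v,z):
    c,r=ray(d,u,v);return c+r*(z-c[2])/r[2]
def proj(d,p):
    T=d["T"];K=d["mtx"];q=T[:3,:3].T@(np.array(p)-T[:3,3]);return K[0,0]*q[0]/-q[2]+K[0,2],K[1,1]*-q[1]/-q[2]+K[1,2]
E
python3 - <<'E'
from h import *
d=ctrl.get_image("top");s=ctrl.get_image("side")
g=d["color"].max(2).astype(np.uint8)
m=(g<32).astype(np.uint8);m[:140]=0;m[350:]=0;m[:,:200]=0;m[:,420:]=0
n,l,st,c=cv2.connectedComponentsWithStats(m)
for i in range(1,n):
    if st[i,4]>8: print(st[i],c[i],onz(d,*c[i],.155).round(4), onz(d,*c[i],.198).round(4))
E
```

```text
[361 157   9   9  56] [365.25       161.08928571] [ 0.7914 -0.1449  0.155 ] [ 0.777  -0.1421  0.198 ]
[218 193  10   9  61] [222.44262295 197.03278689] [0.7243 0.1465 0.155 ] [0.7125 0.1381 0.198 ]
[390 260  10  11  71] [394.04225352 264.30985915] [ 0.5775 -0.1934  0.155 ] [ 0.5712 -0.1888  0.198 ]
[386 275   6   7  10] [388.6 278.1] [ 0.5505 -0.1815  0.155 ] [ 0.5453 -0.1773  0.198 ]
[243 298   9   9  67] [246.97014925 302.11940299] [0.5108 0.0966 0.155 ] [0.507  0.0902 0.198 ]
[293 305   8   8  42] [297.16666667 309.07142857] [ 0.4947 -0.0013  0.155 ] [ 0.4916 -0.004   0.198 ]
```

Run:
```python
from h import *
d=ctrl.get_image("top");s=ctrl.get_image("side")
C=np.array([.6510,-.0238]);a=np.radians(12.96)
def W(x,y,z): 
    c,S=np.cos(a),np.sin(a);return [C[0]+c*x-S*y,C[1]+S*x+c*y,z]
for nm,im in(("top",d),("side",s)):
    k=6 if nm=="top" else 6
    col=im["color"][:,:,::-1].copy()
    x0,y0=(235,270) if nm=="top" else (330,250)
    if nm=="side": x0,y0=(330,230)
    cr=cv2.resize(col[y0:y0+90,x0:x0+110],None,fx=k,fy=k,interpolation=cv2.INTER_CUBIC)
    for p,cc in((W(-.144,.063,.198),(0,0,255)),(W(-.144,.063,.108),(0,255,0)),(W(-.110,.15,.155),(255,0,0)),(W(-.110,-.15,.155),(255,0,0)),(W(-.144,.170,.108),(255,255,0))):
        u,v=proj(im,p);print(nm,round(u,1),round(v,1));cv2.circle(cr,(int((u+.5-x0)*k),int((v+.5-y0)*k)),4,cc,1)
    cv2.imwrite(f"pics/c_{nm}.png",cr)
```

```text
top 292.2 306.5
top 295.4 309.9
top 246.4 302.4
top 394.7 264.3
top 244.0 323.2
side 381.6 247.2
side 377.9 286.4
side 349.2 296.1
side 382.7 200.0
side 365.6 329.2
```

View pics/c_top.png

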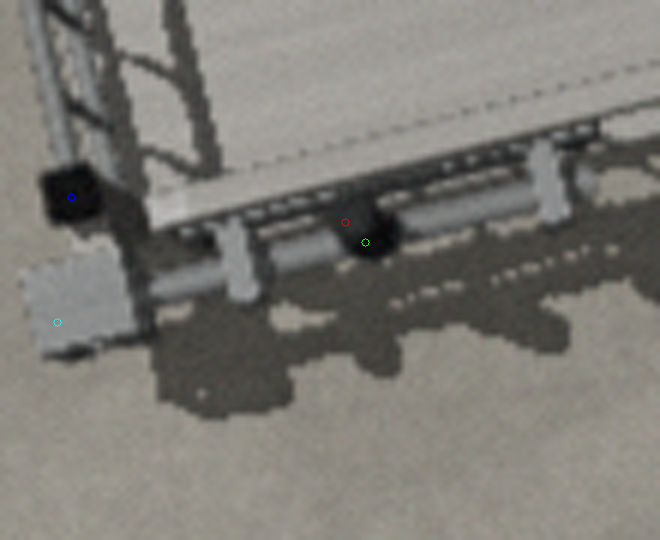

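View pics/c_side.png

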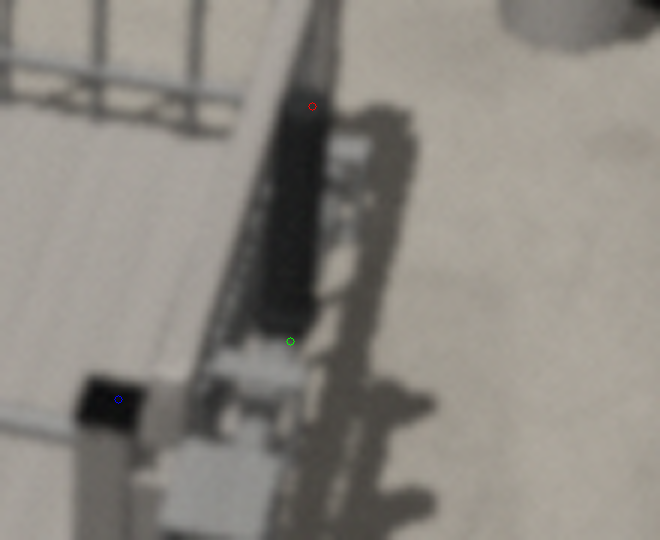

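```bash
cat >> h.py <<'E'
from scipy.spatial.transform import Rotation as Rt
def rel(p,yaw):  # target tcp world, tool x yaw deg -> tool shift cm, rotvec deg
    o=ctrl.get_obs();R0=Rt.from_rotvec(o["tool_rot"])
    c,s=np.cos(np.radians(yaw)),np.sin(np.radians(yaw))
    R1=Rt.from_matrix(np.array([[c,s,0],[s,-c,0],[0,0,-1]]))
    print("shift",(R0.inv().apply(np.array(p)-o["tool_pos"])*100).round(2),"rot",np.degrees((R0.inv()*R1).as_rotvec()).round(2),"tcp",o["tool_pos"].round(4),"F",o["contact_force"].round(2),"op",round(o["opening"],4),"t",o["t"])
E
python3 -c "
from h import *
rel([.497,.003,.29],12.96)"
```

```text
shift [ 47.94 -49.38  -5.87] rot [-0.03 -0.    2.67] tcp [ 0.1684 -0.6017  0.231 ] F [-0.88 -0.3   0.29] op 0.0857 t 0.35
```

Request:
{"method": "play_rows", "body": {"motion": [[[-1,1,-1,-2,0,0,0],[-1,3,-3.1,-4,0,0,0.5],[-1,6,-6.2,-5.9,0,0,1],[-1,9.5,-9.8,-5.9,0,0,1.5],[-1,13,-13.4,-5.9,0,0,2],[-1,16.5,-17,-5.9,0,0,2.5],[-1,20,-20.6,-5.9,0,0,2.7],[-1,23.5,-24.2,-5.9,0,0,2.7],[-1,27,-27.8,-5.9,0,0,2.7],[-1,30.5,-31.4,-5.9,0,0,2.7],[-1,34,-35,-5.9,0,0,2.7],[-1,37.5,-38.6,-5.9,0,0,2.7],[-1,41,-42.2,-5.9,0,0,2.7],[-1,44,-45.3,-5.9,0,0,2.7],[-1,46,-47.4,-5.9,0,0,2.7],[-1,47.9,-49.4,-5.9,0,0,2.7],[-1,47.9,-49.4,-5.9,0,0,2.7],[-1,47.9,-49.4,-5.9,0,0,2.7]]], "newtons": 40}}

```text
t: 2.6
tool_pos: [0.4963, 0.0029, 0.2912]
tool_rot: [3.121, 0.354, 0.001]
contact_force: [0.0, -0.4, 0.1]
opening: 0.0856
```

Run:
```python
from h import *
for n in("wrist","side","top"):
    d=ctrl.get_image(n);cv2.imwrite(f"pics/d_{n}.png",d["color"][:,:,::-1])
print(ctrl.get_obs()["q"].round(3))
rel([.497,.003,.165],12.96)
```

```text
[-0.146 -0.29   1.83   0.     1.602  1.201]
shift [ 0.08 -0.05 12.57] rot [-0.01 -0.03 -0.1 ] tcp [0.4963 0.0023 0.2907] F [ 0.6   0.3  -0.49] op 0.0854 t 2.75
```

View pics/d_wrist.png

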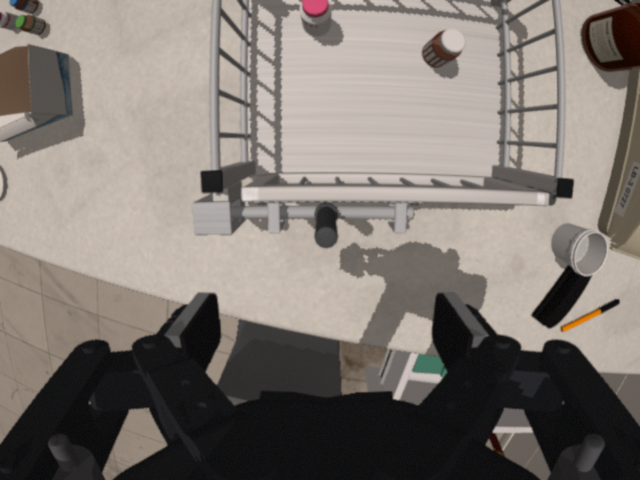

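View pics/d_side.png

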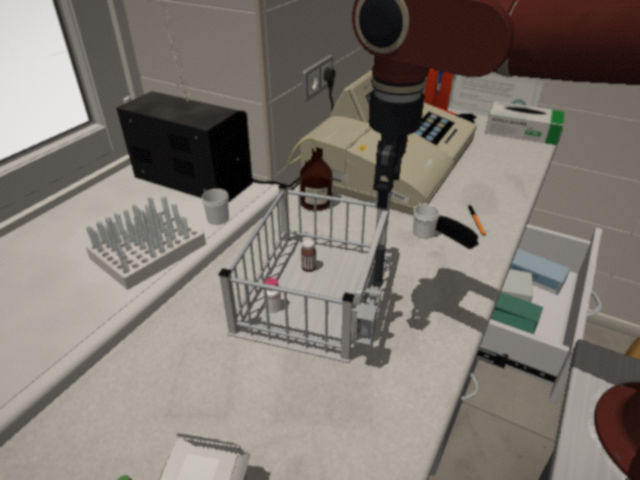

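Wrist view: the post stands at column 326, its top disc about row 237; the gripper is above and in line with it. I'll cast a ray through that disc.

```bash
cat >> h.py <<'E'
def fish(d,u,v,z):
    K=d["mtx"];T=d["T"];x,y=(u-K[0,2])/K[0,0],(v-K[1,2])/K[1,1];r=np.hypot(x,y)
    s=np.sin(r)/r if r>0 else 1
    w=T[:3,:3]@np.array([x*s,-y*s,-np.cos(r)]);c=T[:3,3];return c+w*(z-c[2])/w[2]
E
python3 - <<'E'
from h import *
d=ctrl.get_image("wrist")
im=d["color"][190:260,270:380,::-1];cv2.imwrite("pics/e.png",cv2.resize(im,None,fx=6,fy=6,interpolation=3))
print(fish(d,326,237,.198),fish(d,326,207,.114))
print(fish(d,211,181,.155),fish(d,564,187,.155))
E
```

```text
[0.50078662 0.00287379 0.198     ] [0.50540104 0.003903   0.114     ]
[0.51356292 0.09687664 0.155     ] [ 0.57980035 -0.19129535  0.155     ]
```

View pics/e.png

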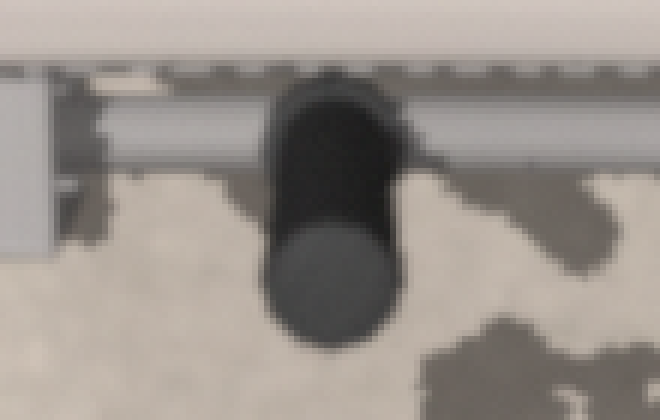

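Post top at about (0.499, 0.003), agreeing within 3 mm with the pen-based prediction. Descend and close.

Request:
{"method": "play_rows", "body": {"motion": [[[-1,0.3,0,3,0,0,0],[-1,0.3,0,6,0,0,0],[-1,0.3,0,9,0,0,0],[-1,0.3,0,11,0,0,0],[-1,0.3,0,12.5,0,0,0],[-1,0.3,0,12.5,0,0,0],[0,0.3,0,12.5,0,0,0],[0.3,0.3,0,12.5,0,0,0]]]}}

```text
t: 3.8
tool_pos: [0.5001, 0.0029, 0.1669]
tool_rot: [3.121, 0.352, 0.004]
contact_force: [-0.6, 0.4, 0.4]
opening: 0.0517
```

Run:
```python
from h import *
for n in("wrist",):
    d=ctrl.get_image(n);cv2.imwrite(f"pics/f_{n}.png",d["color"][:,:,::-1])
rel([.499,.003,.165],12.96)
```

```text
shift [-0.09 -0.02  0.17] rot [ 0.03 -0.13 -0.1 ] tcp [0.4999 0.003  0.1667] F [-0.48 -0.76  0.31] op 0.0439 t 3.85
```

View pics/f_wrist.png

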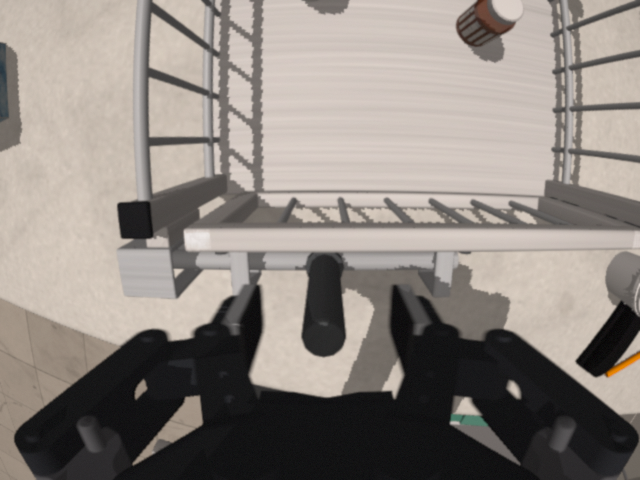

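The post (top at about (324,335)) lies between the pads, centred within about 2 mm. Closing.

Request:
{"method": "play_rows", "body": {"motion": [[[0.5,0,0,0,0,0,0],[0.7,0,0,0,0,0,0],[1,0,0,0,0,0,0],[1,0,0,0,0,0,0],[1,0,0,0,0,0,0],[1,0,0,0,0,0,0],[1,0,0,0,0,0,0],[1,0,0,0,0,0,0]]], "newtons": 60}}

```text
t: 4.85
tool_pos: [0.5004, 0.003, 0.1675]
tool_rot: [3.121, 0.352, 0.005]
contact_force: [-0.6, 0.4, 5.3]
opening: 0.0142
```

Run:
```python
from h import *
for n in("wrist",):
    d=ctrl.get_image(n);cv2.imwrite(f"pics/g_{n}.png",d["color"][:,:,::-1])
rel([.499,.003,.165],12.96)
```

```text
shift [-0.13 -0.03  0.25] rot [ 0.04 -0.19 -0.1 ] tcp [0.5004 0.003  0.1675] F [-0.48  0.32  5.72] op 0.014 t 4.9
```

View pics/g_wrist.png

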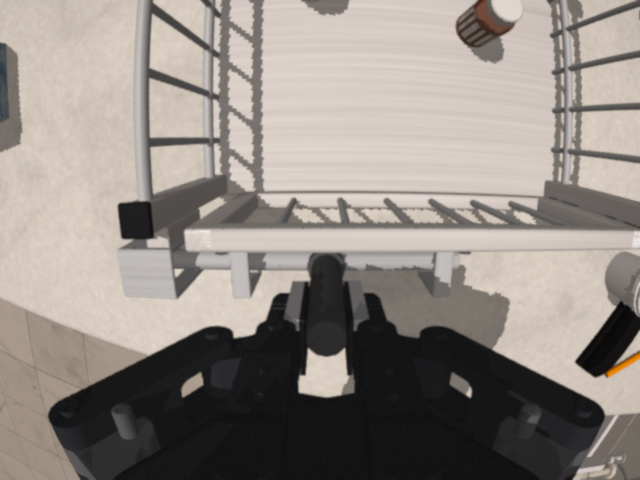

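Held (16 mm post, 14 mm reading). Now draw along tool +y in small steps, watching the force.

Request:
{"method": "play_rows", "body": {"motion": [[[1,0,0.2,0,0,0,0],[1,0,0.4,0,0,0,0],[1,0,0.6,0,0,0,0],[1,0,0.6,0,0,0,0]]]}}

```text
t: 5.4
tool_pos: [0.5018, -0.0032, 0.1675]
tool_rot: [3.121, 0.352, 0.006]
contact_force: [-0.6, -0.5, 3.9]
opening: 0.0143
```

Request:
{"method": "play_rows", "body": {"motion": [[[1,0,0.1,0,0,0,0],[1,0,0.2,0,0,0,0],[1,0,0.2,0,0,0,0]]]}}

```text
t: 5.78
tool_pos: [0.5023, -0.0052, 0.1675]
tool_rot: [3.121, 0.351, 0.006]
contact_force: [-0.6, -0.7, 2.6]
opening: 0.0142
```

Request:
{"method": "play_rows", "body": {"motion": [[[1,0,0.1,0,0,0,0],[1,0,0.2,0,0,0,0],[1,0,0.2,0,0,0,0]]]}}

```text
t: 6.15
tool_pos: [0.5027, -0.0073, 0.1675]
tool_rot: [3.121, 0.351, 0.006]
contact_force: [-1.4, -0.2, 3.6]
opening: 0.0141
```

Request:
{"method": "play_rows", "body": {"motion": [[[1,0,0.1,0,0,0,0],[1,0,0.1,0,0,0,0]]]}}

```text
t: 6.4
tool_pos: [0.5029, -0.008, 0.1675]
tool_rot: [3.122, 0.351, 0.005]
contact_force: [-0.5, 2.4, 5.2]
opening: 0.0143
```

Request:
{"method": "play_rows", "body": {"motion": [[[1,0,0.1,0,0,0,0],[1,0,0.1,0,0,0,0]]]}}

```text
t: 6.65
tool_pos: [0.5029, -0.008, 0.1675]
tool_rot: [-3.12, -0.352, -0.005]
contact_force: [-1.8, 5.3, 5.0]
opening: 0.0145
```

Stopped at about 11 mm drawn, force rising: the nose is on the lip. One more gentle press to make sure.

Request:
{"method": "play_rows", "body": {"motion": [[[1,0,0.15,0,0,0,0],[1,0,0.15,0,0,0,0]]]}}

```text
t: 6.9
tool_pos: [0.5029, -0.008, 0.1675]
tool_rot: [-3.116, -0.352, -0.004]
contact_force: [-2.2, 7.3, 6.1]
opening: 0.0143
```

Request:
{"method": "play_rows", "body": {"motion": [[[1,0,0.15,-0.2,0,0,0],[1,0,0.15,-0.4,0,0,0],[1,0,0.15,-0.6,0,0,0],[1,0,0.15,-0.8,0,0,0],[1,0,0.15,-1.0,0,0,0],[1,0,0.15,-1.2,0,0,0],[1,0,0.15,-1.3,0,0,0],[1,0,0.15,-1.3,0,0,0]]]}}

```text
t: 7.9
tool_pos: [0.5031, -0.0099, 0.1802]
tool_rot: [-3.117, -0.352, -0.003]
contact_force: [0.7, 0.8, -1.3]
opening: 0.0142
```

Run:
```python
from h import *
for n in("wrist",):
    d=ctrl.get_image(n);cv2.imwrite(f"pics/i_{n}.png",d["color"][:,:,::-1])
rel([.499,.003,.165],12.96)
```

```text
shift [-0.12 -1.34  1.53] rot [-0.26 -0.15 -0.09] tcp [ 0.5031 -0.0099  0.1803] F [ 0.74  1.82 -1.89] op 0.0144 t 7.95
```

View pics/i_wrist.png

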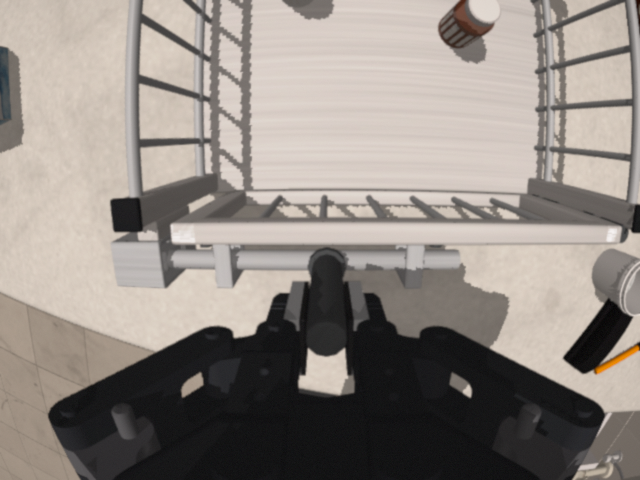

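The bolt came up 13 mm with the post still in the pads, and the lateral force dropped (it slid on ~2 mm): it is over the lip. Pull on.

Request:
{"method": "play_rows", "body": {"motion": [[[1,0,0.3,0,0,0,0],[1,0,0.6,0,0,0,0],[1,0,0.9,0,0,0,0],[1,0,1.2,0,0,0,0],[1,0,1.2,0,0,0,0]]]}}

```text
t: 8.57
tool_pos: [0.5059, -0.0221, 0.1803]
tool_rot: [-3.118, -0.351, -0.004]
contact_force: [0.9, -0.7, -2.1]
opening: 0.0143
```

Request:
{"method": "play_rows", "body": {"motion": [[[1,0,0.3,0,0,0,0],[1,0,0.6,0,0,0,0],[1,0,0.9,0,0,0,0],[1,0,1.2,0,0,0,0],[1,0,1.5,0,0,0,0],[1,0,1.7,0,0,0,0],[1,0,1.7,0,0,0,0]]]}}

```text
t: 9.45
tool_pos: [0.5098, -0.0391, 0.1802]
tool_rot: [-3.119, -0.351, -0.004]
contact_force: [1.5, -0.7, -1.9]
opening: 0.0141
```

Run:
```python
from h import *
for n in("wrist",):
    d=ctrl.get_image(n);cv2.imwrite(f"pics/j_{n}.png",d["color"][:,:,::-1])
rel([.499,.003,.165],12.96)
```

```text
shift [-0.13 -4.34  1.53] rot [-0.17 -0.17 -0.12] tcp [ 0.5098 -0.039   0.1802] F [ 0.08  0.01 -2.33] op 0.0143 t 9.5
```

View pics/j_wrist.png

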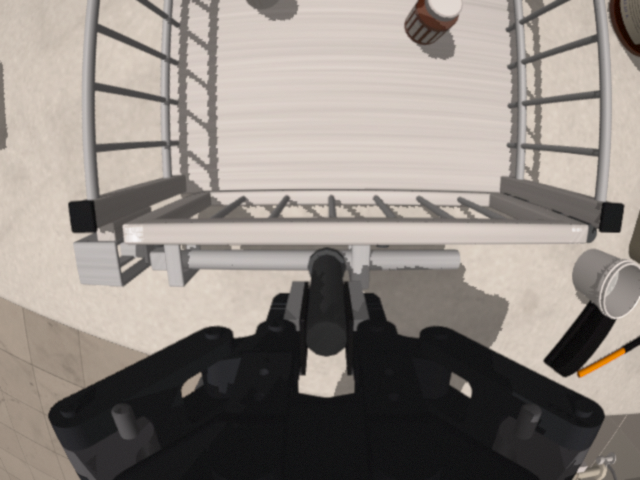

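Drawn ≈ 43 mm; the nose is clear, visible between keeper (~100,262) and guide (~175,262). Now compute the arc about the hinge.

Run:
```python
from h import *
o=ctrl.get_obs();R0=Rt.from_rotvec(o["tool_rot"]);p=o["tool_pos"]
C=np.array([.652,-.0235]);a=np.radians(12.96)
H=C+np.array([[np.cos(a),-np.sin(a)],[np.sin(a),np.cos(a)]])@[-.122,-.142]
g=Rt.from_euler('z',-a).apply(p-np.r_[H,0]);print(H,g)
for t in range(2,27,2):
    q=np.r_[H,0]+Rt.from_euler('z',t,degrees=True).apply(p-np.r_[H,0])
    print(t,(R0.inv().apply(q-p)*100).round(2))
```

```text
[ 0.56495417 -0.18924385] [-0.02004107  0.15874025  0.18022406]
2 [-0.55  0.08 -0.  ]
4 [-1.1   0.18 -0.  ]
6 [-1.65  0.3  -0.01]
8 [-2.19  0.44 -0.01]
10 [-2.72  0.59 -0.01]
12 [-3.25  0.77 -0.01]
14 [-3.78  0.96 -0.01]
16 [-4.3   1.18 -0.02]
18 [-4.8   1.41 -0.02]
20 [-5.3   1.65 -0.02]
22 [-5.8   1.92 -0.02]
24 [-6.28  2.2  -0.02]
26 [-6.75  2.5  -0.03]
```

Request:
{"method": "play_rows", "body": {"motion": [[[1,-0.55,0.08,0,0,0,-2],[1,-1.1,0.18,0,0,0,-4],[1,-1.65,0.3,0,0,0,-6],[1,-2.19,0.44,0,0,0,-8],[1,-2.19,0.44,0,0,0,-8]]]}}

```text
t: 10.12
tool_pos: [0.4897, -0.0482, 0.1804]
tool_rot: [-3.087, -0.567, -0.006]
contact_force: [2.3, 0.6, -2.2]
opening: 0.0139
```

Run:
```python
from h import *
for n in("wrist",):
    d=ctrl.get_image(n);cv2.imwrite(f"pics/k_{n}.png",d["color"][:,:,::-1])
o=ctrl.get_obs();R0=Rt.from_rotvec(o["tool_rot"]);p=o["tool_pos"];print(p,o["contact_force"])
H=np.r_[.565,-.1892,0]
for t in range(2,19,2):
    q=H+Rt.from_euler('z',t,degrees=True).apply(p-H)
    print(t,(R0.inv().apply(q-p)*100).round(2))
```

```text
[ 0.48974712 -0.04816232  0.18033549] [ 2.29234163  0.66726587 -2.49592491]
2 [-0.55  0.08 -0.  ]
4 [-1.1   0.18 -0.01]
6 [-1.65  0.3  -0.01]
8 [-2.19  0.44 -0.01]
10 [-2.72  0.59 -0.01]
12 [-3.25  0.77 -0.02]
14 [-3.78  0.96 -0.02]
16 [-4.29  1.17 -0.02]
18 [-4.8   1.4  -0.02]
```

View pics/k_wrist.png

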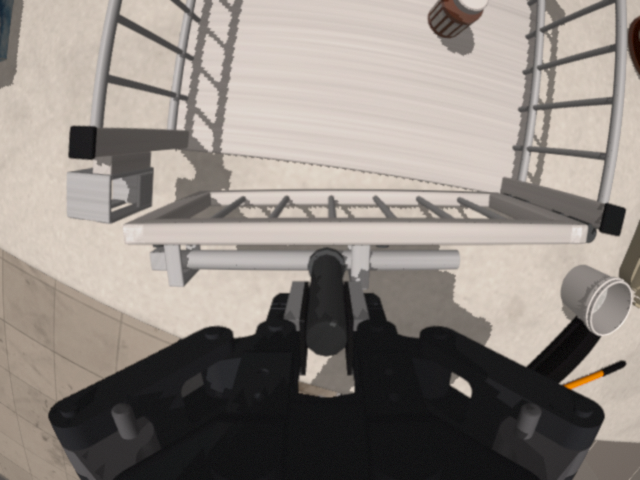

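The gate follows (its free end at (130,235) is now clear of the keeper at (110,195)), and the force is small. Continue to 25°.

Request:
{"method": "play_rows", "body": {"motion": [[[1,-0.55,0.08,0,0,0,-2],[1,-1.1,0.18,0,0,0,-4],[1,-1.65,0.3,0,0,0,-6],[1,-2.19,0.44,0,0,0,-8],[1,-2.72,0.59,0,0,0,-10],[1,-3.25,0.77,0,0,0,-12],[1,-3.78,0.96,0,0,0,-14],[1,-4.3,1.17,0,0,0,-16],[1,-4.55,1.28,0,0,0,-17],[1,-4.55,1.28,0,0,0,-17],[1,-4.55,1.28,0,0,0,-17],[1,-4.55,1.28,0,0,0,-17]]]}}

```text
t: 11.68
tool_pos: [0.452, -0.0761, 0.1802]
tool_rot: [-2.97, -1.017, -0.007]
contact_force: [4.6, 2.5, -2.4]
opening: 0.0141
```

Run:
```python
from h import *
for n in("wrist","top","side"):
    d=ctrl.get_image(n);cv2.imwrite(f"pics/l_{n}.png",d["color"][:,:,::-1])
    if n=="top":D=d
o=ctrl.get_obs();p=o["tool_pos"];print(o["t"],p,o["contact_force"],abs(o["dq"]).max(),o["opening"])
g=p-np.r_[.565,-.1892,0];print("gate angle",np.degrees(np.arctan2(-g[0],g[1]))-12.96-np.degrees(np.arctan2(22,162)))
```

```text
11.825 [ 0.45189767 -0.07617072  0.18016132] [ 4.08212302  2.32751139 -1.64034096] 0.0021237110514633873 0.014400284707797213
gate angle 24.3249101639816
```

View pics/l_wrist.png

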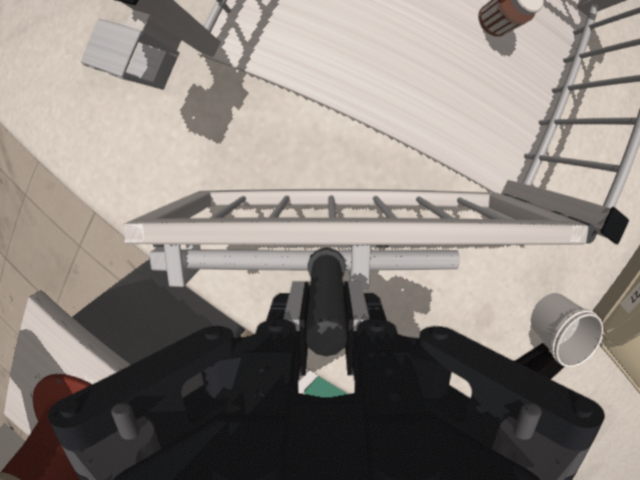

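View pics/l_top.png

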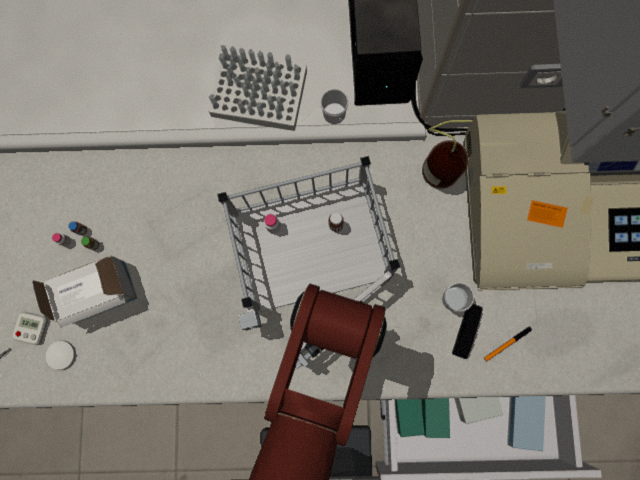

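The gate stands about 25° open and is held. Bottles (271,221) and (336,221) and the cup (458,297) have not moved in the top view. Handing in.

```bash
python3 -c "
from station import ctrl
print(ctrl.finish_job());o=ctrl.get_obs();print(o['t'],o['tool_pos'],o['contact_force'],o['opening'])"
```

```text
the job is handed in; nothing more can be done
None
the job is handed in; nothing more can be done
```

I drew the bolt, lifted it over the lip and pulled it clear, then swung the gate to about 25° and handed the job in still holding the post. No verdict was reported.

- **Drawing to the lip:** I gripped the post at 60 N and drew it gently. It stopped at about 11 mm, and I pressed it there with about 7 N, far below the 60 N limit.
- **Lifting and clearing:** I lifted it about 13 mm while pulling. The sideways force dropped as it came over the lip, and I went on to about 43 mm drawn. The wrist picture showed the nose out of the keeper.
- **Last checks before handing in (t ≈ 11.8 s):**
  - The gate angle was 24.3° worked out from the tool position, against 25° commanded.
  - The post was still between the pads, with the opening reading 14 mm on the 16 mm post.
  - The arm was still, with about 5 N of outside force on the tool, close to the stated spring pull.
  - The top view showed the bottles and cup where they were at the start.
- **Disagreements:** The draw came out between 43 mm (tool travel) and about 46 mm (pen geometry), and the wrist and top cameras differed by about 2–3 mm. Both are within the margins. I could not read the state after handing in.

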